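# Find the clear inlet slit with the gauge blade

### The arm

A 6-joint arm with a two-finger parallel gripper is mounted at the origin on the work surface. World frame = base frame: x ahead of the robot, y to its left, z up, the work surface at z = 0. Lengths are in mm, angles in rad, forces in N, time in s.
With the tool pointing down it reaches from about 275 to 750 mm from the base axis. Payload 10.2 kg.
Tool frame: the origin (TCP) lies at the very end of the fingers, on their centre line; the grasp point (between the pads) lies 19 mm behind it; z points along the fingers, y is the line along which they close (so a half turn about z gives the same grasp; the last joint's range is limited). The gripper opens to 85 mm and grips with 20 to 120 N. Pads are 22 mm wide; open, the fingers measure 114 mm over their backs; the gripper's body (76 mm by 85 mm) begins 54 mm behind the grasp point. The pads swing forward as they close: fully open they stand 13 mm farther back than shut.
Start: joints at [0.88, 0.313, 1.498, -0, 1.331, -0.223], TCP at [236.748, 468.595, 231.294] pointing down, gripper open.
Joint ranges: [-2.94, 2.94], [-0.97, 2.17], [0.19, 2.56], [-1.23, 4.37], [0.02, 3.11], [-2.88, 2.88]. Speed limits (rad/s): [2.39, 2.39, 3.01, 3.14, 3.14, 3.14].

### API

Orientations are given as a unit quaternion [w, x, y, z].
In Python, from rig import monitor, eyes, job gives the robot as it stands. The module is installed in compiled form; this text tells all that it offers.
- The arm moves only by the tool send_rows, never from a script. Its argument "targets" is one flat list of numbers, 7 for each row, row after row: the turn, a rotation vector about the tool's x, y, z in degrees, then the shift along the tool's x, y, z in units of 60 mm (1.0 is 60 mm), then the opening, from -1 (shut) to 1 (fully open), so that 0 is half open. A call has 1 to 5 rows; each row shifts and turns the commanded pose from where the row before left it, along the tool's axes as they then stand; what a row does not reach is not made up. A row lasts 1/8 s, in which the tool goes at most 62.5 mm and 10.7 degrees, less where a joint would pass 70% of its speed; a pose out of reach is approached as far as the arm can. A call is refused whole if a number of a shift passes 1 or a number of a turn 10.7, either way. A call with a gripper value outside its range is refused whole. The fingers move at their own pace and stop on an object; "newtons" is the grip in N (left out, the last holds). Time passes only in rows, so rows that do not move let the fingers close. It gives the time, the measured TCP pose, the force, the opening and the grip force at its end, in the units of the state.
- monitor.sense(): the state, without advancing time (a new reading comes with each control period).
- eyes.capture(name): name is "side" or "top" or "wrist"; returns a dict with "img" (384x512x3 uint8, red, green, blue), "K" (3x3 intrinsics, pixels), "distortion" ([k1, k2, p1, p2, k3] as OpenCV has them; the pictures are not rectified), "R" (3x3) and "t" (3): a world point X has camera coordinates R X + t. Camera axes: x right, y down, z forward; pixel columns grow to the right and rows downward; lengths in mm; the calibration is good to about 2 mm. A picture is of the moment at which its call begins. There is no depth.
- job.finish_job(): hands the job in; it is judged then, once.
The state is a dict: "time_s": time; "joints": joint angles; "dq": joint speeds; "tau": joint torques, N m; "eef_pos": TCP position; "ee_rot": TCP orientation; "force": force on the tool from outside, world axes, zero at the start; "wrist_torque": the same for the moment, N m; "grip_width": opening from 0.0 (shut) to 1.0 (fully open); "grip_force": force on a finger pad.
Only numpy, scipy, OpenCV 4.12 (cv2) and the standard library are available. Lean on these libraries where they do the work, as an engineer would, in place of code of your own. Each camera call takes 0.05 s, during which the arm holds its last target. There are 200 camera calls.

### The job

Only one of the three sampler heads has an inlet slit that is clear to full depth; the other two are choked by packed deposit out of sight inside. Take the gauge out of its stand, slide its held blade gently into the slits to feel which one lets it all the way in, never forcing it where it jams, and leave it let go in the clear slit, upright and fully home with the shoulder of its handle down on the head. Do not disturb the pump, bottle and dish nearby.

Things in the scene. Friction and masses are not known exactly. Their poses are not given: they have to be found in the camera images.
- gauge_grip (a point): Centre of the handle of the gauge, half-way up it. The handle is a black plastic block 40 mm (its x) by 18 mm (its y) by 50 mm tall (z up), about 140 g with its blade; take it across the 18 mm. Its flat underside, 25 mm below this point, is the shoulder that stops the blade. It starts upright in the stand.
- blade: The steel blade fixed under the handle: 26 mm wide (along its x), 4 mm thick (along its y), 38 mm long. The origin is the middle of its lower edge, 63 mm below gauge_grip; z points up to the handle. Blade and handle share their axes; either way round fits. It must not be pushed with more than 30 N.
- stand: Fixed grey plastic block 70 x 50 mm, 50 mm tall, on a base plate, with an upright slot in which the gauge stands, shoulder on its top. Origin at the centre of its underside; the slot's length lies along its x.
- slit_a (a point): Centre of the mouth of the slit in the top of head a, 60 mm above the bench. The head is an aluminium block 60 mm (x) by 46 mm (y), 60 mm tall, fixed in place on springy feet that give 1 mm downwards for each 5 N. The slit is 31 mm long (along this point's x) and 7 mm wide (along its y), has no lead-in, and goes down 42 mm if clear; the home blade reaches 38 mm below the mouth.
- slit_b (a point): The same for head b, an equal head. In every slit two thin dark rubber dust lips, 3 mm below the mouth, hide the inside and give way without resistance. In a choked slit, deposit stops the blade 14 to 26 mm below the mouth, then resists with about 4 N more for each mm of push.
- slit_c (a point): The same for head c, an equal head. Which slit is clear is drawn anew each time; it does not go with the letters.
- pump: Bystander: black air pump 45 x 85 x 110 mm standing loose on the bench; origin at the centre of its underside.
- bottle: Bystander: loose bottle with a cap, 56 mm across, 120 mm tall; origin at the centre of its underside.
- dish: Bystander: loose open glass dish, 70 mm across, 30 mm tall; origin at the centre of its underside.
There are look-alikes about, which are no part of the job. Leave any yellow look-alike of the stand alone.

How it is judged:
By the outcome, as a careful person would: the job done as asked, in the order asked, and still so for the second after the job is handed in, with the robot touching nothing.
It also fails if it takes over 67 s, if anything falls off the work surface, if the arm or the gripper's body presses on something with over 40 N, if the wrist force passes 120 N, or if a joint passes its speed limit or range.

## Working session

There is one attempt and no reset: what is moved stays moved. The work goes in short steps, Python scripts to look and compute and a tool call to move; the robot and the scene stay as the last step left them, time stands still between calls to the robot, and variables do not carry over. Pictures are saved under pics/ and viewed, at most 10 in all, crops included, and the job is handed in when it is done.

Besides the shell and the picture viewer there is one more tool, called after "Request:" by a JSON object that holds its "method" and its "body". send_rows: Moves the arm, as the interface text tells. Its arguments: {"type":"object","properties":{"targets":{"type":"array","items":{"type":"number"}},"newtons":{"type":"number"}},"required":["targets"]}

```bash
mkdir -p pics; cat > h.py <<'E'
import numpy as np,cv2,pickle
from rig import monitor,eyes,job
def cap(n,f):
    c=eyes.capture(n); pickle.dump(c,open(f'pics/{f}.pkl','wb'))
    cv2.imwrite(f'pics/{f}.png',c['img'][...,::-1]); return c
def ld(f): return pickle.load(open(f'pics/{f}.pkl','rb'))
def ray(c,uv):
    p=cv2.undistortPoints(np.array([[uv]],float),np.array(c['K']),np.array(c['distortion']))[0,0]
    R=np.array(c['R']);t=np.array(c['t']); d=R.T@np.r_[p,1]; return -R.T@t,d/np.linalg.norm(d)
def atz(c,uv,z):
    o,d=ray(c,uv); return o+d*(z-o[2])/d[2]
def tri(obs):
    A=0;b=0
    for c,uv in obs:
        o,d=ray(c,uv);P=np.eye(3)-np.outer(d,d);A=A+P;b=b+P@o
    x=np.linalg.solve(A,b)
    return x,[np.linalg.norm((np.eye(3)-np.outer(d,d))@(x-o)) for o,d in [ray(*q) for q in obs]]
def proj(c,X):
    return cv2.projectPoints(np.array(X,float).reshape(-1,1,3),cv2.Rodrigues(np.array(c['R']))[0],np.array(c['t'],float),np.array(c['K']),np.array(c['distortion']))[0][:,0]
E
python3 - <<'E'
from h import *
a=[cap(n,n+'0')['img'] for n in('top','side','wrist')]
for n in('top','side'): print(n,ray(ld(n+'0'),(256,192)))
cv2.imwrite('pics/top0b.png',cv2.resize(a[0],(800,600),interpolation=3)[...,::-1])
cv2.imwrite('pics/side0b.png',cv2.resize(a[1],(800,600),interpolation=3)[...,::-1])
print(monitor.sense())
E
```

```text
top (array([ 403.18017431,   43.30193831, 1242.12433741]), array([ 0.13302458, -0.00877895, -0.99107386]))
side (array([ 146.30242762, -376.8487868 ,  741.72684855]), array([ 0.45157429,  0.45564129, -0.76711907]))
{'time_s': 0.15, 'joints': array([ 8.79609900e-01,  3.13309466e-01,  1.49821232e+00,  3.20839321e-05,
        1.33097187e+00, -2.23414942e-01]), 'dq': array([ 0.00011953, -0.00238814, -0.00088973, -0.00016259, -0.00059203,
       -0.00083454]), 'tau': array([ 9.34739037e-04, -4.12369752e+01, -2.59796101e+01, -1.87168594e-04,
        3.21631174e-03, -4.23666972e-05]), 'eef_pos': array([236.6228758 , 468.46459258, 230.89159535]), 'ee_rot': array([-2.12888359e-04,  2.31762900e-01,  9.72772201e-01, -3.97330494e-04]), 'force': array([ 0.20830071,  0.36702052, -0.27886961]), 'wrist_torque': array([-0.01033351, -0.01213491,  0.05757433]), 'grip_force': 0.0, 'grip_width': 0.9981408640027752}
```

View pics/top0b.png

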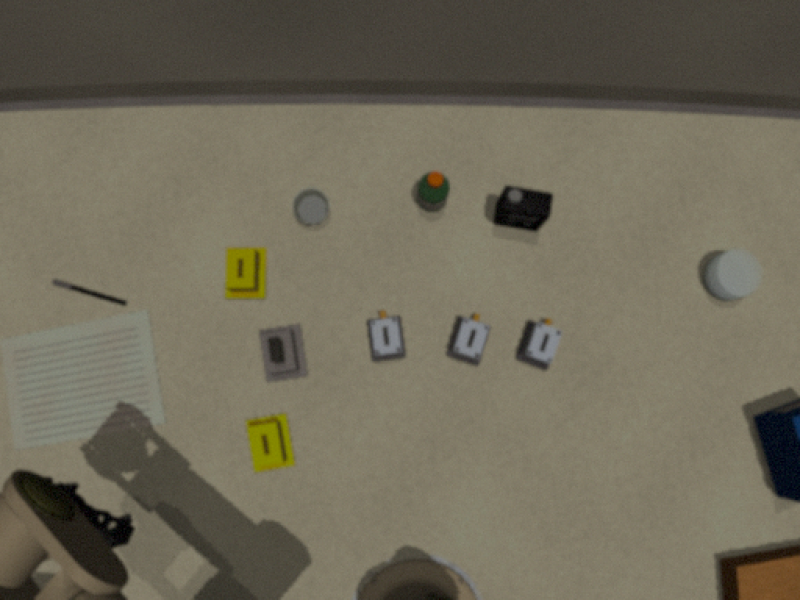

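View pics/side0b.png

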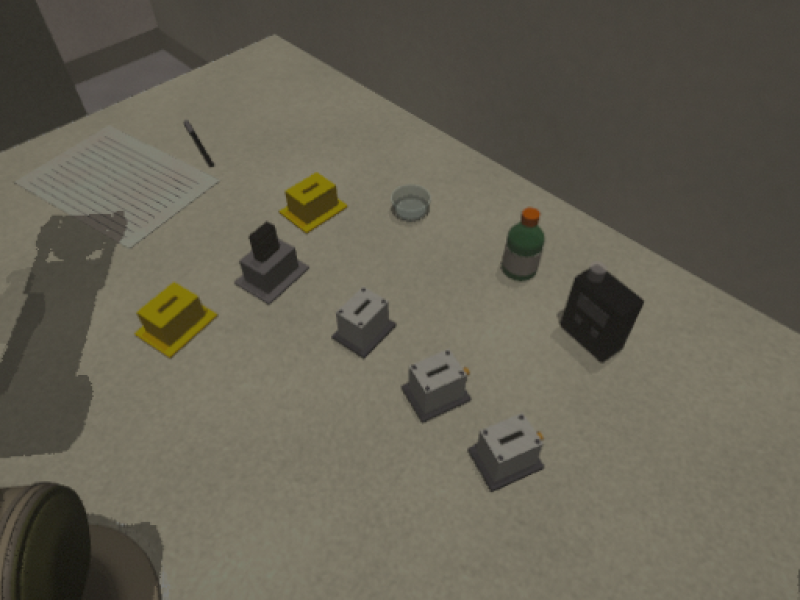

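The top view shows the gauge in the grey stand at (277,349), with slits at (386,335), (473,338) and (543,342). In the side view the handle top is at (264,232), with slits at (362,307), (437,371) and (511,438). The dish, bottle and pump lie beyond, and two yellow decoys flank the stand.

```bash
python3 - <<'E'
from h import *
T,S=ld('top0'),ld('side0')
for n,a,b in [('handletop',(277,348),(264,230)),('s1',(386,335),(362,307)),('s2',(473,338),(437,371)),('s3',(543,342),(511,438)),('bottlecap',(434,179),(530,214)),('pump',(515,195),(597,270))]:
    f=lambda p:((p[0]+.5)*.64-.5,(p[1]+.5)*.64-.5)
    x,e=tri([(T,f(a)),(S,f(b))]); print(n,x.round(1),np.round(e,1))
W=ld('wrist0'); s=monitor.sense()
from scipy.spatial.transform import Rotation as Ro
q=s['ee_rot'];Rt=Ro.from_quat([q[1],q[2],q[3],q[0]]).as_matrix()
print(Rt.round(3)); o,d=ray(W,(256,192)); print('cam in tool',Rt.T@(o-s['eef_pos']),Rt.T@d, W['K'])
# segment dark slits in top image
g=cv2.cvtColor(T['img'],cv2.COLOR_RGB2GRAY)
for u,v in [(386,335),(473,338),(543,342),(277,348)]:
    u=int(u*.64);v=int(v*.64);c=g[v-12:v+13,u-10:u+11].astype(int)
    th=(c.max()+c[10:15,8:13].min())/2
    n,l,st,ce=cv2.connectedComponentsWithStats((c<th).astype(np.uint8)); k=l[12,10]
    ys,xs=np.nonzero(l==k); cv=np.cov(xs,ys); w,V=np.linalg.eigh(cv); m=np.array([xs.mean()+u-10,ys.mean()+v-12])
    z=60 if u>200 else 100
    p,q2=atz(T,m,z),atz(T,m+V[:,1]*4,z);dd=q2-p
    print(k,len(xs),m.round(1),p.round(1),np.degrees(np.arctan2(dd[1],dd[0])).round(1))
E
```

```text
handletop [475.3 236.  104.3] [0. 0.]
s1 [501.5  57.2  59.8] [0.4 0.4]
s2 [496.5 -91.4  62.7] [0.8 0.8]
s3 [ 491.9 -215.1   55.3] [0.7 0.7]
bottlecap [761.3 -23.1 118. ] [1. 1.]
pump [ 732.3 -157.5  123.8] [0.7 0.7]
[[-0.893  0.451 -0.001]
 [ 0.451  0.893 -0.001]
 [ 0.    -0.001 -1.   ]]
cam in tool [  84.52821785   -0.76142057 -141.70980622] [-0.31493194 -0.02261703  0.94884474] [[338.07657202   0.         263.38900703]
 [  0.         338.07657202 196.76312247]
 [  0.           0.           1.        ]]
5 33 [246.5 214.7] [500.6  57.8  60. ] -170.4
2 32 [301.2 216.2] [497.4 -88.6  60. ] 163.5
3 30 [348.  219.1] [ 489.8 -215.3   60. ] 160.1
4 183 [176.5 223.7] [472.5 238.3 100. ] -166.5
```

```bash
cat >> h.py <<'E'
from scipy.spatial.transform import Rotation as Ro
def tool():
    s=monitor.sense();q=s['ee_rot'];return np.array(s['eef_pos']),Ro.from_quat([q[1],q[2],q[3],q[0]]).as_matrix()
def plan(pos,yaw,n,p=None,R=None):
    "n rows of (rotvec deg, shift/60) to the pose: tool down, tool x at yaw deg"
    if p is None: p,R=tool()
    c,s=np.cos(np.radians(yaw)),np.sin(np.radians(yaw))
    G=np.array([[c,s,0],[s,-c,0],[0,0,-1.]])
    rv=Ro.from_matrix(R.T@G).as_rotvec()
    d=(np.array(pos)-p)/n
    for i in range(n):
        Ri=R@Ro.from_rotvec(rv*i/n).as_matrix()
        print((np.degrees(rv)/n).round(2).tolist(),(Ri.T@d/60).round(4).tolist())
E
python3 - <<'E'
from h import *
plan((474,237,230),190,8)
E
```

```text
[-0.01, -0.0, -4.6] [-0.6588, -0.2074, 0.0019]
[-0.01, -0.0, -4.6] [-0.6401, -0.2596, 0.0019]
[-0.01, -0.0, -4.6] [-0.6172, -0.3101, 0.0019]
[-0.01, -0.0, -4.6] [-0.5903, -0.3586, 0.0019]
[-0.01, -0.0, -4.6] [-0.5597, -0.4048, 0.0019]
[-0.01, -0.0, -4.6] [-0.5254, -0.4484, 0.0019]
[-0.01, -0.0, -4.6] [-0.4878, -0.4891, 0.0019]
[-0.01, -0.0, -4.6] [-0.447, -0.5266, 0.0019]
```

Request:
{"method": "send_rows", "body": {"targets": [0,0,-4.6,-0.66,-0.21,0,1,0,0,-4.6,-0.64,-0.26,0,1,0,0,-4.6,-0.62,-0.31,0,1,0,0,-4.6,-0.59,-0.36,0,1,0,0,-4.6,-0.56,-0.4,0,1]}}

```text
time_s: 0.78
eef_pos: [386.0, 322.8, 231.1]
ee_rot: [-0.0, 0.032, 0.999, -0.0]
force: [-0.1, -0.1, -0.3]
grip_width: 1.004
grip_force: 0.0
```

Request:
{"method": "send_rows", "body": {"targets": [0,0,-4.6,-0.53,-0.45,0,1,0,0,-4.6,-0.49,-0.49,0,1,0,0,-4.6,-0.45,-0.53,0,1,0,0,0,0,0,0,1,0,0,0,0,0,0,1]}}

```text
time_s: 1.4
eef_pos: [474.4, 237.1, 231.1]
ee_rot: [-0.0, -0.087, 0.996, 0.0]
force: [-0.0, -0.0, 0.8]
grip_width: 0.999
grip_force: 0.0
```

```bash
python3 - <<'E'
from h import *
c=cap('wrist','w1'); print(tool())
cv2.imwrite('pics/w1b.png',cv2.resize(c['img'],(800,600),interpolation=3)[...,::-1])
E
```

```text
(array([474.26560509, 237.34963678, 231.2358799 ]), array([[-9.84782226e-01, -1.73792456e-01, -3.87032464e-04],
       [-1.73792502e-01,  9.84782290e-01,  8.79047999e-05],
       [ 3.65865525e-04,  1.53830425e-04, -9.99999921e-01]]))
```

View pics/w1b.png

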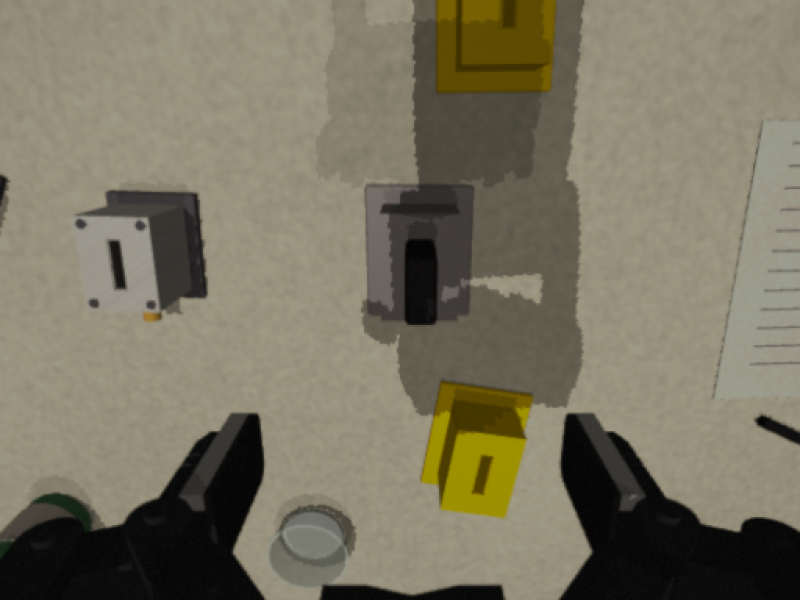

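The wrist view shows the gauge handle at (421,282), upright and aligned with the image columns. The stand is around it, one head's slit is at (117,264), and the decoys are above and below. Next I'll fit the handle box and slit outlines.

```bash
cat >> h.py <<'E'
from scipy.optimize import minimize
def fit(views,x0,lx,ly,z0,z1,th,r=32):
    "fit silhouette of an upright box (x,y,yaw) to the dark areas near it, in one or more views; up-sampled x8"
    k=8; prep=[]
    for c in views:
        u,v=np.round(proj(c,[[x0[0],x0[1],(z0+z1)/2]])[0]).astype(int); a,b=max(u-r,0),max(v-r,0)
        g=cv2.cvtColor(c['img'],cv2.COLOR_RGB2GRAY)[b:v+r,a:u+r]
        G=cv2.resize(g,None,fx=k,fy=k,interpolation=cv2.INTER_CUBIC)
        l=cv2.connectedComponents((G<th).astype(np.uint8))[1]
        m=l==l[int((v-b+.5)*k),int((u-a+.5)*k)]
        prep.append((c,a,b,m))
    def cost(x):
        cy,sy=np.cos(np.radians(x[2])),np.sin(np.radians(x[2])); s=0
        P=[[x[0]+i*cy*lx/2-j*sy*ly/2,x[1]+i*sy*lx/2+j*cy*ly/2,z] for i in(-1,1) for j in(-1,1) for z in(z0,z1)]
        for c,a,b,m in prep:
            q=(proj(c,P)-[a,b]+.5)*k; M=np.zeros(m.shape,np.uint8)
            cv2.fillConvexPoly(M,cv2.convexHull(np.round(q*16).astype(np.int32)),1,shift=4); M=M>0
            s+=1-(M&m).sum()/(M|m).sum()
        return s/len(prep)
    b=minimize(cost,x0,method='Nelder-Mead',options=dict(initial_simplex=np.array(x0)+np.array([[0,0,0],[6,0,0],[0,6,0],[0,0,8]])))
    return b.x.round(2),round(b.fun,3)
E
python3 - <<'E'
from h import *
w,T,S=ld('w1'),ld('top0'),ld('side0')
for n,c in(('w',w),('T',T),('S',S)):
  g=cv2.cvtColor(c['img'],cv2.COLOR_RGB2GRAY)
  for p in((472,238,100),(472,238,75),(500.6,57.8,60),(497,-89,60),(490,-215,60)):
    u,v=proj(c,[p])[0]; 
    if not(5<u<507 and 5<v<379):continue
    print(n,p,(u,v),g[int(v),int(u)-14:int(u)+15].tolist())
E
```

```text
w (472, 238, 100) (np.float64(265.99123491377753), np.float64(183.45995548649927)) [64, 62, 61, 61, 61, 61, 60, 55, 17, 9, 11, 12, 13, 12, 11, 13, 11, 10, 14, 13, 14, 12, 14, 12, 15, 10, 10, 8, 28]
w (472, 238, 75) (np.float64(265.796206929008), np.float64(175.5116975257803)) [67, 62, 61, 60, 61, 62, 61, 53, 17, 6, 12, 14, 13, 13, 9, 14, 12, 14, 14, 16, 15, 15, 12, 13, 15, 7, 12, 9, 23]
w (500.6, 57.8, 60) (np.float64(75.06163453248035), np.float64(168.39466146902615)) [152, 152, 152, 152, 151, 151, 151, 150, 145, 120, 86, 44, 25, 22, 22, 18, 32, 84, 142, 153, 153, 152, 152, 152, 153, 153, 154, 153, 152]
T (472, 238, 100) (np.float64(176.58843835922792), np.float64(223.90938890772023)) [126, 119, 124, 121, 111, 100, 92, 89, 84, 80, 54, 38, 35, 41, 35, 38, 35, 29, 42, 65, 78, 91, 93, 91, 89, 73, 59, 64, 77]
T (472, 238, 75) (np.float64(178.17665191854596), np.float64(224.49373750680812)) [122, 122, 116, 106, 95, 88, 86, 77, 61, 41, 39, 31, 40, 40, 38, 29, 42, 61, 75, 85, 93, 90, 84, 72, 56, 62, 75, 89, 93]
T (500.6, 57.8, 60) (np.float64(246.54092075571842), np.float64(214.64940159863
[... 951 characters left out ...]
 29, 31, 30, 30, 31, 39, 63, 76, 75, 75, 81]
S (500.6, 57.8, 60) (np.float64(231.188824613031), np.float64(196.26674047180447)) [121, 121, 121, 121, 120, 121, 122, 121, 121, 122, 121, 116, 99, 62, 40, 33, 59, 100, 121, 121, 120, 121, 122, 123, 121, 122, 122, 107, 79]
S (497, -89, 60) (np.float64(279.1516201257293), np.float64(237.0935990498183)) [123, 122, 122, 121, 122, 123, 123, 120, 121, 108, 92, 70, 55, 43, 38, 34, 36, 58, 91, 104, 115, 123, 124, 122, 123, 123, 122, 122, 108]
S (490, -215, 60) (np.float64(326.11243731355154), np.float64(279.578886582232)) [122, 123, 123, 122, 124, 123, 124, 123, 122, 117, 109, 84, 64, 48, 39, 36, 35, 34, 40, 53, 75, 88, 105, 118, 123, 125, 124, 123, 121]
```

```bash
python3 - <<'E'
from h import *
w,T,S=ld('w1'),ld('top0'),ld('side0')
h=(474,237,10)
print('handle w',fit([w],h,40,18,50,100,32),'T',fit([T],h,40,18,50,100,62),'S',fit([S],h,40,18,50,100,50))
print('s1 w',fit([w],(500.6,57.8,10),31,7,60,60,88))
for p in((500.6,57.8,10),(497,-89,-16),(490,-215,-20)):
    print('T',fit([T],p,31,7,60,60,95,12),'S',fit([S],p,31,7,60,60,85,14))
E
```

```text
handle w (array([475.49, 240.81,   9.86]), np.float64(0.079)) T (array([473.93, 242.2 ,  13.21]), np.float64(0.115)) S (array([474.98, 243.44,  22.57]), np.float64(0.127))
s1 w (array([501.52,  57.35,   7.99]), np.float64(0.067))
T (array([501.17,  57.96,   7.78]), np.float64(0.111)) S (array([501.28,  58.01,   8.71]), np.float64(0.038))
T (array([498.02, -89.08, -18.21]), np.float64(0.113)) S (array([498.33, -89.08, -17.47]), np.float64(0.062))
T (array([ 490.57, -215.32,  -20.44]), np.float64(0.094)) S (array([ 490.84, -215.52,  -20.55]), np.float64(0.047))
```

Request:
{"method": "send_rows", "body": {"targets": [0,0,0,-0.027,0.058,0.8,1,0,0,0,0,0,0.8,1,0,0,0,0,0,0.8,1,0,0,0,0,0,0.45,1,0,0,0,0,0,0,0], "newtons": 30}}

```text
time_s: 2.08
eef_pos: [474.3, 241.0, 59.0]
ee_rot: [-0.002, -0.088, 0.996, -0.0]
force: [-0.1, 0.3, 0.1]
grip_width: 0.816
grip_force: 0.0
```

Request:
{"method": "send_rows", "body": {"targets": [0,0,0,0,0,0,-1,0,0,0,0,0,0,-1,0,0,0,0,0,0,-1,0,0,0,0,0,0,-1,0,0,0,0,0,0,-1], "newtons": 30}}

```text
time_s: 2.7
eef_pos: [476.3, 240.7, 61.3]
ee_rot: [0.001, -0.087, 0.996, 0.0]
force: [-1.4, 0.9, 7.3]
grip_width: 0.206
grip_force: 35.0
```

```bash
python3 - <<'E'
from h import *
c=cap('wrist','w2'); cv2.imwrite('pics/w2b.png',cv2.resize(c['img'],(800,600),interpolation=3)[...,::-1])
s=monitor.sense(); print({k:s[k] for k in('time_s','eef_pos','force','wrist_torque','grip_width','grip_force')})
E
```

```text
{'time_s': 2.75, 'eef_pos': array([476.32163316, 240.67469945,  61.3287937 ]), 'force': array([-0.95980882,  0.27285507,  5.95954651]), 'wrist_torque': array([ 0.0106127 ,  0.30515365, -0.01173879]), 'grip_width': 0.2033559392189327, 'grip_force': 34.964693784713745}
```

View pics/w2b.png

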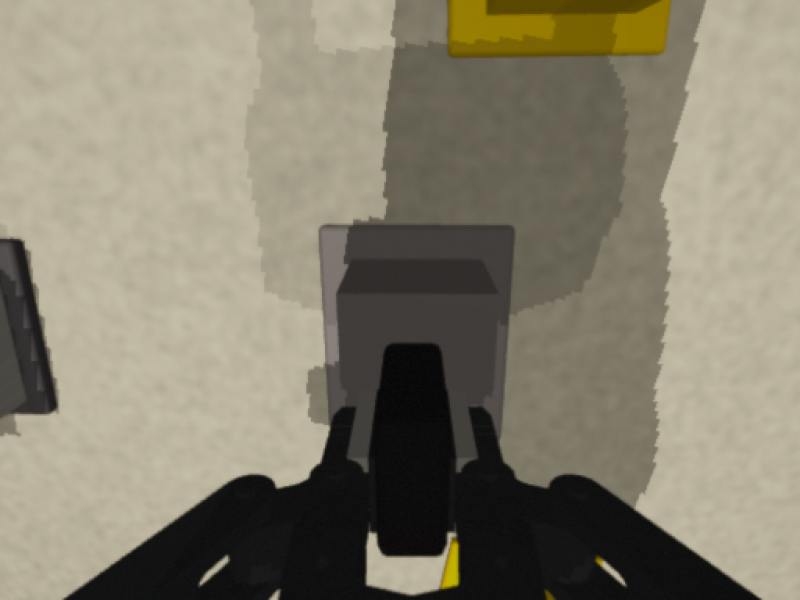

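The gauge is gripped: handle between the pads at (413,450), opening 17.5 mm as expected. Now I'll lift it.

Request:
{"method": "send_rows", "body": {"targets": [0,0,0,0,0,0,-1,0,0,0,0,0,-0.2,-1,0,0,0,0,0,-0.4,-1,0,0,0,0,0,-0.5,-1,0,0,0,0,0,-0.5,-1], "newtons": 50}}

```text
time_s: 3.38
eef_pos: [475.7, 240.4, 157.8]
ee_rot: [0.0, -0.087, 0.996, -0.0]
force: [-0.1, 1.4, -1.3]
grip_width: 0.205
grip_force: 48.8
```

Request:
{"method": "send_rows", "body": {"targets": [0,0,0,0,0,0,-1,0,0,0,0,0,0,-1]}}

```text
time_s: 3.62
eef_pos: [475.4, 240.3, 155.6]
ee_rot: [-0.001, -0.087, 0.996, -0.0]
force: [-1.1, -0.2, -1.2]
grip_width: 0.203
grip_force: 48.8
```

```bash
python3 - <<'E'
from h import *
c=cap('wrist','w3');T=cap('top','t3');S=cap('side','s3')
s=monitor.sense(); print({k:s[k] for k in('eef_pos','force','wrist_torque','grip_width','grip_force')})
cv2.imwrite('pics/c3.png',np.hstack([cv2.resize(T['img'][190:260,140:210],(400,400),interpolation=3),cv2.resize(S['img'][90:190,120:220],(400,400),interpolation=3)])[...,::-1])
p,R=tool(); 
plan((501.3,57.8,p[2]),188.2,6)
E
```

```text
{'eef_pos': array([475.41222746, 240.30001404, 155.28599842]), 'force': array([ 0.08410576, -0.00728623, -1.38064397]), 'wrist_torque': array([-0.01099785,  0.0457949 , -0.00484614]), 'grip_width': 0.1987458891825451, 'grip_force': 48.84928643703461}
[-0.0, -0.02, 0.3] [0.0172, -0.5117, 0.0001]
[-0.0, -0.02, 0.3] [0.0145, -0.5118, 0.0001]
[-0.0, -0.02, 0.3] [0.0118, -0.5119, 0.0001]
[-0.0, -0.02, 0.3] [0.0091, -0.5119, 0.0001]
[-0.0, -0.02, 0.3] [0.0065, -0.512, 0.0]
[-0.0, -0.02, 0.3] [0.0038, -0.512, 0.0]
```

View pics/c3.png

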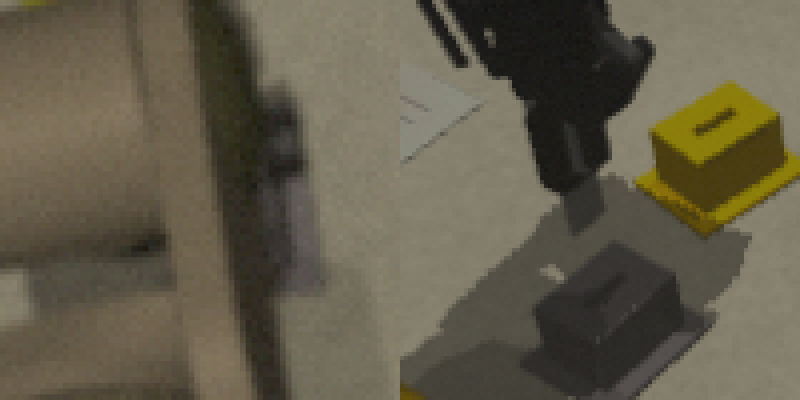

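The side crop shows the gauge upright in the fingers with the blade hanging below, clear of the stand. Next I'll find its offset in the hand.

```bash
python3 - <<'E'
from h import *
from scipy.optimize import least_squares
for f,tp in(('w3',None),('w2',(476.32,240.67,61.33))):
    c=ld(f); g=cv2.cvtColor(c['img'],cv2.COLOR_RGB2GRAY)
    col=g[:,258:272].mean(1); dk=np.where(col<32)[0]
    print(f,dk.min(),dk.max(),col[dk.min()-4:dk.min()+3].round(),col[dk.max()-2:dk.max()+5].round())
    p,R=tool()
    if tp is not None:p=np.array(tp)
    def pr(dx,dz): # gauge centre at tool (dx,0,-dz)
        return proj(c,[p+R@[dx+20,0,-dz+25],p+R@[dx-20,0,-dz-25]])
    r0,r1=dk.min()-.5,dk.max()+.5
    s=least_squares(lambda q:pr(*q)[:,1]-[r0,r1],[0,14]); print(s.x,pr(*s.x))
    # lateral: column centre of near-bottom edge and top
    for r in(int(r0)+4,int(r0)+14): print(r,g[r,235:295].tolist())
E
```

```text
w3 220 383 [62. 64. 62. 40. 16.  7.  7.] [25. 11. 12.]
[ 6.362344   28.81543211] [[265.26925546 219.5       ]
 [265.77274292 383.5       ]]
223 [70, 70, 69, 69, 70, 70, 70, 69, 70, 69, 65, 38, 13, 6, 7, 8, 6, 7, 4, 6, 6, 8, 6, 10, 7, 7, 6, 4, 4, 5, 7, 6, 5, 8, 9, 6, 6, 9, 7, 11, 8, 1, 5, 6, 6, 12, 36, 65, 69, 68, 69, 70, 68, 69, 69, 68, 69, 69, 69, 68]
233 [74, 69, 68, 69, 68, 70, 69, 68, 66, 49, 15, 5, 6, 4, 6, 5, 5, 4, 8, 7, 6, 7, 4, 6, 5, 4, 7, 6, 7, 8, 4, 5, 6, 6, 6, 4, 5, 8, 5, 10, 7, 5, 7, 9, 4, 5, 11, 13, 36, 67, 69, 69, 69, 68, 69, 69, 69, 69, 68, 68]
w2 220 383 [62. 62. 60. 39. 17.  9.  9.] [32. 15. 15.]
[ 6.34809254 28.40257502] [[265.27939956 219.5       ]
 [265.83409727 383.5       ]]
223 [62, 61, 61, 63, 62, 62, 61, 61, 62, 61, 57, 33, 12, 9, 9, 8, 11, 6, 11, 7, 10, 10, 8, 7, 8, 8, 7, 7, 9, 9, 8, 9, 10, 8, 11, 8, 8, 8, 8, 7, 6, 11, 11, 7, 11, 12, 33, 58, 62, 61, 62, 62, 61, 62, 62, 62, 62, 62, 62, 62]
233 [61, 62, 61, 61, 61, 62, 61, 61, 59, 45, 16, 9, 7, 11, 10, 8, 8, 10, 8, 8, 11, 8, 10, 11, 10, 14, 12, 6, 8, 7, 9, 10, 9, 9, 10, 9, 6, 12, 8, 6, 11, 11, 6, 10, 6, 11, 8, 13, 37, 60, 61, 61, 61, 62, 62, 62, 61, 62, 60, 61]
```

```bash
python3 - <<'E'
from h import *
from scipy.optimize import least_squares
c=ld('w3'); p,R=tool()
g=cv2.cvtColor(c['img'],cv2.COLOR_RGB2GRAY); print(g[345:365,258:272].mean(1).round())
c2=ld('w2');print(cv2.cvtColor(c2['img'],cv2.COLOR_RGB2GRAY)[345:365,258:272].mean(1).round())
pr=lambda dx,dz:proj(c,[p+R@[dx+20,0,-dz+25],p+R@[dx-20,0,-dz-25]])
for r1 in(354,355,356): print(least_squares(lambda q:pr(*q)[:,1]-[219,r1],[0,14]).x)
for dz in (13.5,14,15):print(dz,least_squares(lambda q:pr(q[0],dz)[:1,1]-219,[0]).x)
# handle lateral: near-bottom corners cols at row~223: 246.3..281.2
for dy in(-1,0,1): print(dy,proj(c,[p+R@[21,dy+s*9,-14+25] for s in(-1,1)]))
E
```

```text
[  7.   8.   9.   9.   9.   9.   8.   8.   9.   8.  37. 108. 155. 158.
 158. 158. 160. 160. 162. 162.]
[ 11.  12.  11.  12.  12.  11.  11.  12.  13.  14.  46. 127. 177. 181.
 180. 181. 181. 181. 181. 181.]
[-3.19137232  5.6918732 ]
[-2.78404384  6.65357491]
[-2.38264524  7.60127618]
13.5 [0.11575753]
14 [0.32753238]
15 [0.75108209]
-1 [[244.69107032 217.73104655]
 [281.42691489 217.73388526]]
0 [[246.73171271 217.73141945]
 [283.46763959 217.7338024 ]]
1 [[248.77242251 217.73176704]
 [285.50829862 217.73369422]]
```

Request:
{"method": "send_rows", "body": {"targets": [0,0,0.3,0.016,-0.512,0,-1,0,0,0.3,0.013,-0.512,0,-1,0,0,0.3,0.01,-0.512,0,-1,0,0,0.3,0.008,-0.512,0,-1,0,0,0.3,0.005,-0.512,0,-1]}}

```text
time_s: 4.4
eef_pos: [497.7, 87.4, 155.6]
ee_rot: [-0.001, -0.074, 0.997, 0.0]
force: [0.5, 0.7, -0.7]
grip_width: 0.201
grip_force: 48.9
```

Request:
{"method": "send_rows", "body": {"targets": [0,0,0.3,0.002,-0.512,0,-1,0,0,0,0,0,0.3,-1,0,0,0,0,0,0.2,-1,0,0,0,0,0,0,-1,0,0,0,0,0,0,-1]}}

```text
time_s: 5.03
eef_pos: [502.5, 58.3, 126.6]
ee_rot: [0.0, -0.072, 0.997, -0.0]
force: [0.2, -0.3, -0.1]
grip_width: 0.205
grip_force: 49.2
```

```bash
python3 - <<'E'
from h import *
c=cap('side','s4');w=cap('wrist','w4')
p,R=tool();print(p,R.round(4)[:2])
plan((501.8,57.8,111.5),188.2,1)
cv2.imwrite('pics/c4.png',np.hstack([cv2.resize(c['img'][140:240,180:280],(400,400),interpolation=3),cv2.resize(w['img'][130:290,170:330],(400,400),interpolation=3)])[...,::-1])
E
```

```text
[502.51900576  58.21186248 126.76263786] [[-9.897e-01 -1.431e-01  8.000e-04]
 [-1.431e-01  9.897e-01 -1.000e-04]]
[-0.01, 0.05, 0.03] [0.013, -0.005, 0.2544]
```

View pics/c4.png

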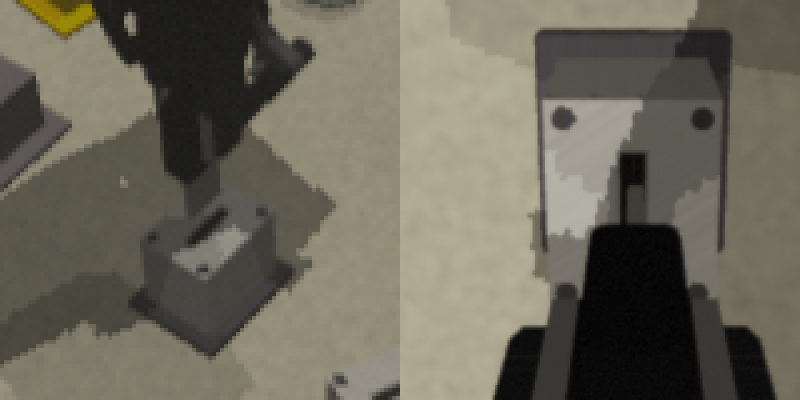

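The wrist crop shows the slit (columns 620–648, centre 634) in line with the handle (centre 634), and the blade overlaps the slit. The side crop shows the blade above the slit end. Lowering now.

Request:
{"method": "send_rows", "body": {"targets": [0,0,0,0.012,-0.005,0.2,-1,0,0,0,0,0,0.05,-1,0,0,0,0,0,0.03,-1,0,0,0,0,0,0.03,-1,0,0,0,0,0,0.02,-1]}}

```text
time_s: 5.75
eef_pos: [501.7, 57.6, 106.5]
ee_rot: [0.0, -0.071, 0.997, -0.0]
force: [0.3, 0.0, -1.3]
grip_width: 0.203
grip_force: 49.2
```

Request:
{"method": "send_rows", "body": {"targets": [0,0,0,0,0,0.03,-1,0,0,0,0,0,0.03,-1,0,0,0,0,0,0.03,-1,0,0,0,0,0,0.03,-1,0,0,0,0,0,0.03,-1]}}

```text
time_s: 6.38
eef_pos: [501.6, 57.6, 97.4]
ee_rot: [-0.0, -0.071, 0.997, 0.0]
force: [-0.4, 0.7, -1.4]
grip_width: 0.208
grip_force: 49.2
```

Request:
{"method": "send_rows", "body": {"targets": [0,0,0,0,0,0.02,-1,0,0,0,0,0,0.02,-1,0,0,0,0,0,0.02,-1,0,0,0,0,0,0.02,-1,0,0,0,0,0,0.01,-1]}}

```text
time_s: 7.0
eef_pos: [501.8, 57.6, 92.5]
ee_rot: [0.0, -0.072, 0.997, -0.0]
force: [-2.2, 1.5, 6.5]
grip_width: 0.209
grip_force: 49.9
```

Resistance builds from about 14–15 mm depth: about 8 N, at roughly the stiffness the deposit would give. This slit is choked, so I'll withdraw and go to the middle head.

Request:
{"method": "send_rows", "body": {"targets": [0,0,0,0,0,-0.1,-1,0,0,0,0,0,-0.2,-1,0,0,0,0,0,-0.25,-1,0,0,0,0,0,-0.2,-1,0,0,0,0,0,0,-1]}}

```text
time_s: 7.62
eef_pos: [502.1, 57.6, 138.2]
ee_rot: [0.001, -0.071, 0.997, -0.0]
force: [0.2, 0.1, -0.9]
grip_width: 0.208
grip_force: 49.2
```

```bash
python3 - <<'E'
from h import *
p,R=tool();print(p)
plan((498.7,-89.2,p[2]),162.2,5)
E
```

```text
[502.10950786  57.55958075 138.20006902]
[-0.0, 0.02, 5.2] [0.081, -0.4826, 0.0001]
[-0.0, 0.02, 5.2] [0.0369, -0.4879, 0.0001]
[-0.0, 0.02, 5.2] [-0.0074, -0.4893, 0.0001]
[-0.0, 0.02, 5.2] [-0.0517, -0.4866, 0.0001]
[-0.0, 0.02, 5.2] [-0.0956, -0.4799, 0.0001]
```

Request:
{"method": "send_rows", "body": {"targets": [0,0,5.2,0.081,-0.483,0,-1,0,0,5.2,0.037,-0.488,0,-1,0,0,5.2,-0.007,-0.489,0,-1,0,0,5.2,-0.052,-0.487,0,-1,0,0,5.2,-0.096,-0.48,0,-1]}}

```text
time_s: 8.25
eef_pos: [497.9, -90.1, 136.7]
ee_rot: [-0.0, 0.156, 0.988, 0.0]
force: [-0.1, 1.1, -2.0]
grip_width: 0.202
grip_force: 49.1
```

Request:
{"method": "send_rows", "body": {"targets": [0,0,0,0,0,0.2,-1,0,0,0,0,0,0,-1,0,0,0,0,0,0,-1]}}

```text
time_s: 8.62
eef_pos: [498.2, -88.5, 125.0]
ee_rot: [-0.0, 0.154, 0.988, 0.0]
force: [-0.7, -0.5, -0.8]
grip_width: 0.202
grip_force: 49.3
```

```bash
python3 - <<'E'
from h import *
w=cap('wrist','w5');S=cap('side','s5')
p,R=tool();print(p,np.degrees(np.arctan2(R[1,0],R[0,0])))
plan((498.7,-89.2,111.5),162.2,1)
cv2.imwrite('pics/c5.png',np.hstack([cv2.resize(S['img'][180:280,230:330],(400,400),interpolation=3),cv2.resize(w['img'][130:290,170:330],(400,400),interpolation=3)])[...,::-1])
E
```

```text
[498.36379107 -88.62894228 125.29880921] 162.26945606588228
[0.0, 0.02, 0.07] [-0.0082, -0.0074, 0.23]
```

View pics/c5.png

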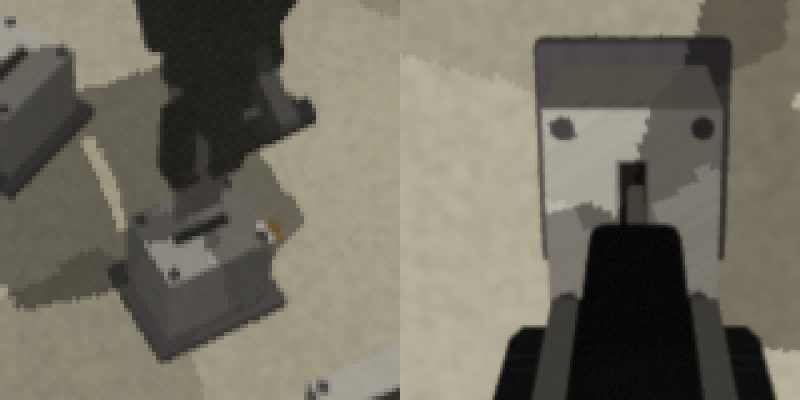

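The wrist crop shows slit 2 (columns 618–646) with the handle and blade about half a millimetre to the right, which matches the computed correction. Lowering now.

Request:
{"method": "send_rows", "body": {"targets": [0,0,0,-0.008,-0.008,0.18,-1,0,0,0,0,0,0.05,-1,0,0,0,0,0,0.03,-1,0,0,0,0,0,0.03,-1,0,0,0,0,0,0.02,-1]}}

```text
time_s: 9.35
eef_pos: [498.6, -89.8, 106.5]
ee_rot: [0.0, 0.155, 0.988, -0.0]
force: [1.2, -0.2, -0.8]
grip_width: 0.203
grip_force: 49.3
```

Request:
{"method": "send_rows", "body": {"targets": [0,0,0,0,0,0.03,-1]}}

```text
time_s: 9.48
eef_pos: [498.6, -89.9, 104.7]
ee_rot: [0.0, 0.155, 0.988, -0.0]
force: [0.2, -0.4, -2.3]
grip_width: 0.205
grip_force: 49.3
```

Request:
{"method": "send_rows", "body": {"targets": [0,0,0,0,0.008,0.03,-1,0,0,0,0,0,0.03,-1,0,0,0,0,0,0.03,-1,0,0,0,0,0,0.03,-1,0,0,0,0,0,0,-1]}}

```text
time_s: 10.1
eef_pos: [498.6, -89.3, 97.3]
ee_rot: [-0.0, 0.155, 0.988, 0.0]
force: [-0.3, 0.6, -1.0]
grip_width: 0.202
grip_force: 49.3
```

Request:
{"method": "send_rows", "body": {"targets": [0,0,0,0,0,0.02,-1,0,0,0,0,0,0.02,-1,0,0,0,0,0,0.02,-1,0,0,0,0,0,0.02,-1,0,0,0,0,0,0,-1]}}

```text
time_s: 10.72
eef_pos: [498.6, -89.3, 92.6]
ee_rot: [-0.0, 0.155, 0.988, 0.0]
force: [0.0, 0.3, -1.2]
grip_width: 0.206
grip_force: 49.3
```

Request:
{"method": "send_rows", "body": {"targets": [0,0,0,0,0,0.02,-1,0,0,0,0,0,0.02,-1,0,0,0,0,0,0.02,-1,0,0,0,0,0,0.02,-1,0,0,0,0,0,0,-1]}}

```text
time_s: 11.35
eef_pos: [498.6, -89.3, 87.8]
ee_rot: [-0.0, 0.155, 0.988, 0.0]
force: [0.4, 0.1, -1.3]
grip_width: 0.205
grip_force: 49.3
```

Depth is about 21.5 mm with no resistance; continuing.

Request:
{"method": "send_rows", "body": {"targets": [0,0,0,0,0,0.02,-1,0,0,0,0,0,0.02,-1,0,0,0,0,0,0.02,-1,0,0,0,0,0,0.02,-1,0,0,0,0,0,0,-1]}}

```text
time_s: 11.98
eef_pos: [498.9, -89.4, 84.0]
ee_rot: [0.0, 0.155, 0.988, -0.0]
force: [-4.0, 1.3, 11.0]
grip_width: 0.203
grip_force: 50.7
```

Resistance starts at about 22 mm (12 N), so this one is choked too. Withdrawing and moving to the third head.

Request:
{"method": "send_rows", "body": {"targets": [0,0,0,0,0,-0.15,-1,0,0,0,0,0,-0.25,-1,0,0,0,0,0,-0.3,-1,0,0,0,0,0,-0.22,-1,0,0,0,0,0,0,-1]}}

```text
time_s: 12.6
eef_pos: [499.1, -89.5, 139.3]
ee_rot: [0.001, 0.155, 0.988, -0.0]
force: [-0.9, 0.2, -1.6]
grip_width: 0.207
grip_force: 49.4
```

```bash
python3 - <<'E'
from h import *
p,R=tool();print(p)
plan((491.2,-215.6,p[2]),159.5,4)
E
```

```text
[499.07786237 -89.52824457 139.25830458]
[-0.0, 0.03, 0.68] [-0.1293, -0.5102, 0.0004]
[-0.0, 0.03, 0.68] [-0.1353, -0.5086, 0.0003]
[-0.0, 0.03, 0.68] [-0.1413, -0.507, 0.0002]
[-0.0, 0.03, 0.68] [-0.1473, -0.5053, 0.0001]
```

Request:
{"method": "send_rows", "body": {"targets": [0,0,0.68,-0.129,-0.51,0,-1,0,0,0.68,-0.135,-0.509,0,-1,0,0,0.68,-0.141,-0.507,0,-1,0,0,0.68,-0.147,-0.505,0,-1,0,0,0,0,0,0.1,-1]}}

```text
time_s: 13.22
eef_pos: [490.4, -217.0, 131.7]
ee_rot: [-0.0, 0.179, 0.984, -0.0]
force: [-0.2, 1.3, -1.3]
grip_width: 0.198
grip_force: 49.4
```

Request:
{"method": "send_rows", "body": {"targets": [0,0,0,0,0,0.13,-1,0,0,0,0,0,0,-1,0,0,0,0,0,0,-1,0,0,0,0,0,0,-1]}}

```text
time_s: 13.72
eef_pos: [490.9, -215.2, 124.7]
ee_rot: [0.0, 0.178, 0.984, -0.0]
force: [-0.4, -0.0, -1.4]
grip_width: 0.208
grip_force: 49.4
```

```bash
python3 - <<'E'
from h import *
w=cap('wrist','w6');S=cap('side','s6')
p,R=tool();print(p,np.degrees(np.arctan2(R[1,0],R[0,0])))
plan((491.2,-215.6,111.5),159.5,1)
cv2.imwrite('pics/c6.png',np.hstack([cv2.resize(S['img'][220:320,280:380],(400,400),interpolation=3),cv2.resize(w['img'][130:290,170:330],(400,400),interpolation=3)])[...,::-1])
E
```

```text
[ 490.80542209 -215.26910077  124.66711867] 159.49148757264976
[-0.0, 0.02, -0.01] [-0.008, -0.0028, 0.2195]
```

View pics/c6.png

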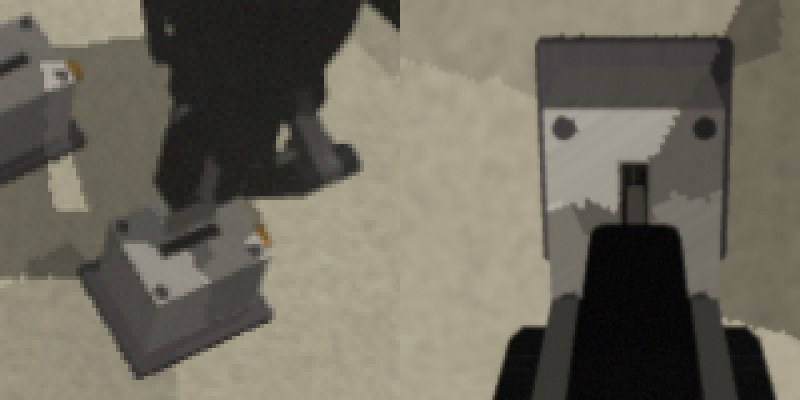

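The wrist crop shows slit 3 (columns 620–648) centred on the handle, with the blade in line. Lowering now.

Request:
{"method": "send_rows", "body": {"targets": [0,0,0,-0.008,-0.001,0.18,-1,0,0,0,0,0,0.04,-1,0,0,0,0,0,0.03,-1,0,0,0,0,0,0.03,-1,0,0,0,0,0,0.02,-1]}}

```text
time_s: 14.45
eef_pos: [491.2, -215.7, 106.5]
ee_rot: [0.0, 0.178, 0.984, -0.0]
force: [-0.1, -0.7, -0.5]
grip_width: 0.206
grip_force: 49.4
```

Request:
{"method": "send_rows", "body": {"targets": [0,0,0,0,0,0.02,-1]}}

```text
time_s: 14.58
eef_pos: [491.2, -215.7, 105.3]
ee_rot: [0.0, 0.178, 0.984, -0.0]
force: [-0.5, 0.1, -2.3]
grip_width: 0.204
grip_force: 49.4
```

Request:
{"method": "send_rows", "body": {"targets": [0,0,0,0,0,0.03,-1,0,0,0,0,0,0.03,-1,0,0,0,0,0,0.03,-1,0,0,0,0,0,0.03,-1,0,0,0,0,0,0.02,-1]}}

```text
time_s: 15.2
eef_pos: [491.1, -215.6, 96.8]
ee_rot: [-0.0, 0.178, 0.984, 0.0]
force: [0.5, -0.3, -0.7]
grip_width: 0.205
grip_force: 49.4
```

Request:
{"method": "send_rows", "body": {"targets": [0,0,0,0,0,0.02,-1,0,0,0,0,0,0.02,-1,0,0,0,0,0,0.02,-1,0,0,0,0,0,0.02,-1,0,0,0,0,0,0,-1]}}

```text
time_s: 15.82
eef_pos: [491.1, -215.6, 92.0]
ee_rot: [-0.0, 0.178, 0.984, 0.0]
force: [0.4, 0.2, -0.7]
grip_width: 0.204
grip_force: 49.4
```

Request:
{"method": "send_rows", "body": {"targets": [0,0,0,0,0,0.02,-1,0,0,0,0,0,0.02,-1,0,0,0,0,0,0.02,-1,0,0,0,0,0,0.02,-1,0,0,0,0,0,0,-1]}}

```text
time_s: 16.45
eef_pos: [491.1, -215.6, 87.2]
ee_rot: [-0.0, 0.178, 0.984, 0.0]
force: [-0.2, -0.5, -1.7]
grip_width: 0.206
grip_force: 49.4
```

Request:
{"method": "send_rows", "body": {"targets": [0,0,0,0,0,0.02,-1,0,0,0,0,0,0.02,-1,0,0,0,0,0,0.02,-1,0,0,0,0,0,0.01,-1,0,0,0,0,0,0,-1]}}

```text
time_s: 17.08
eef_pos: [491.1, -215.6, 83.1]
ee_rot: [-0.0, 0.178, 0.984, 0.0]
force: [0.4, 1.7, -0.9]
grip_width: 0.207
grip_force: 49.4
```

Request:
{"method": "send_rows", "body": {"targets": [0,0,0,0,0,0.02,-1,0,0,0,0,0,0.02,-1,0,0,0,0,0,0.02,-1,0,0,0,0,0,0.02,-1,0,0,0,0,0,0,-1]}}

```text
time_s: 17.7
eef_pos: [491.1, -215.6, 78.2]
ee_rot: [-0.0, 0.178, 0.984, 0.0]
force: [-0.5, 0.5, -1.6]
grip_width: 0.203
grip_force: 49.4
```

Request:
{"method": "send_rows", "body": {"targets": [0,0,0,0,0,0.02,-1,0,0,0,0,0,0.02,-1,0,0,0,0,0,0.02,-1,0,0,0,0,0,0.01,-1,0,0,0,0,0,0,-1]}}

```text
time_s: 18.32
eef_pos: [491.1, -215.6, 74.0]
ee_rot: [-0.0, 0.178, 0.984, 0.0]
force: [0.8, 1.2, -0.9]
grip_width: 0.202
grip_force: 49.4
```

This slit is clear past 35 mm. Now seating the shoulder.

Request:
{"method": "send_rows", "body": {"targets": [0,0,0,0,0,0.015,-1,0,0,0,0,0,0.015,-1,0,0,0,0,0,0.015,-1,0,0,0,0,0,0,-1]}}

```text
time_s: 18.82
eef_pos: [491.1, -215.6, 71.4]
ee_rot: [-0.0, 0.178, 0.984, -0.0]
force: [0.6, -0.3, -0.9]
grip_width: 0.205
grip_force: 49.4
```

Request:
{"method": "send_rows", "body": {"targets": [0,0,0,0,0,0.015,-1,0,0,0,0,0,0.015,-1,0,0,0,0,0,0,-1]}}

```text
time_s: 19.2
eef_pos: [491.2, -215.6, 70.0]
ee_rot: [0.0, 0.178, 0.984, -0.0]
force: [-2.7, 1.7, 5.6]
grip_width: 0.201
grip_force: 50.2
```

Request:
{"method": "send_rows", "body": {"targets": [0,0,0,0,0,0,-0.5,0,0,0,0,0,0,-0.2,0,0,0,0,0,0,0,0,0,0,0,0,0,0,0,0,0,0,0,0,0]}}

```text
time_s: 19.82
eef_pos: [491.2, -215.6, 69.6]
ee_rot: [0.0, 0.178, 0.984, -0.0]
force: [-0.4, 0.9, 1.0]
grip_width: 0.503
grip_force: 0.0
```

Request:
{"method": "send_rows", "body": {"targets": [0,0,0,0,0,-0.3,0,0,0,0,0,0,-0.5,0,0,0,0,0,0,-0.7,0,0,0,0,0,0,-0.7,0,0,0,0,0,0,0,0]}}

```text
time_s: 20.45
eef_pos: [492.2, -216.3, 204.6]
ee_rot: [0.003, 0.178, 0.984, -0.001]
force: [-0.2, 0.2, -0.6]
grip_width: 0.503
grip_force: 0.0
```

```bash
python3 - <<'E'
from h import *
w=cap('wrist','w7');S=cap('side','s7');T=cap('top','t7')
s=monitor.sense();print(s['time_s'],s['eef_pos'],s['force'],s['grip_width'])
print('S',fit([S],(490.7,-215.4,-20.5),40,18,60,110,50),'w',fit([w],(490.7,-215.4,-20.5),40,18,60,110,32,50))
cv2.imwrite('pics/c7.png',np.hstack([cv2.resize(S['img'][200:320,270:390],(400,400),interpolation=3),cv2.resize(w['img'][100:300,150:350],(400,400),interpolation=3)])[...,::-1])
for n in('top','side'):print(np.abs(ld(n+'0')['img'].astype(int)-(T if n=='top' else S)['img']).max(2)[:145,200:420].max() if n=='top' else 0)
E
```

```text
20.6 [ 490.74255313 -215.33531573  200.54806177] [-0.46483641 -0.28355275  0.05489037] 0.5028176960394984
S (array([ 489.6 , -215.04,   -8.04]), np.float64(0.183)) w (array([ 491.13, -216.83,  -19.8 ]), np.float64(0.16))
27
0
```

View pics/c7.png

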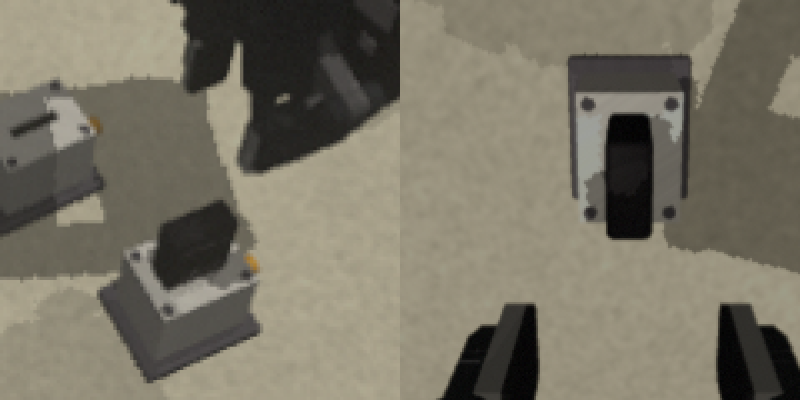

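Both crops show the gauge standing upright with its shoulder flat on the third head, let go and clear of the fingers. The area around the bystanders is unchanged. Handing in.

```bash
python3 -c "
from rig import job
print(job.finish_job())"
```

```text
the job is handed in; nothing more can be done
None
```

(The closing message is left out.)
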